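# Sort the leftover wax parts on the casting bench

### The arm

A 7-joint arm with a two-finger parallel gripper is mounted at the origin on the work surface. World frame = base frame: x ahead of the robot, y to its left, z up, the work surface at z = 0. Lengths are in m, angles in rad, forces in N, time in s.
With the tool pointing down it reaches from about 0.4 to 0.85 m from the base axis. Payload 10.4 kg.
Tool frame: the origin (TCP) lies between the finger pads; the fingertips stand 22 mm ahead of it and the grasp point (between the pads) lies 3 mm ahead of it; z points along the fingers, y is the line along which they close (so a half turn about z gives the same grasp; the last joint's range is limited). The gripper opens to 85 mm and grips with 20 to 120 N. Pads are 22 mm wide; open, the fingers measure 114 mm over their backs; the gripper's body (76 mm by 85 mm) begins 54 mm behind the grasp point. The pads swing forward as they close: fully open they stand 13 mm farther back than shut.
Start: joints at [1.103, 0.332, -0.065, 1.46, 0.022, 1.35, -0.088], TCP at [0.269, -0.564, 0.232] pointing down, gripper open.
Joint ranges: [-2.6, 2.6], [-0.5, 2.12], [-1.47, 1.34], [0.16, 2.42], [-1.27, 4.41], [0.06, 2.06], [-2.6, 2.6]. Speed limits (rad/s): [2.22, 2.22, 2.79, 2.79, 3.14, 3.14, 3.14].

### API

Orientations are given as a unit quaternion [x, y, z, w].
In Python, from workcell import manip, camera, ticket, boxes_of, outline_of gives the robot as it stands.
- The arm moves only by the tool carry_out, never from a script. Its argument "deltas" is a list of rows, each a list of 5 numbers: the shift along the tool's x, y, z as a fraction of full scale, then the turn about the tool's z as a fraction of full scale, then the opening, from -1 (shut) to 1 (fully open), so that 0 is half open. In form: [[tx, ty, tz, spin, gripper], ...]. A call has 1 to 20 rows; each row is the pose to reach, as a shift and turn from the pose commanded when the call began, along the tool's axes at that moment; what a row does not reach only later rows make up. Full scale, the value 1, is 150 mm for a shift and 30 degrees for a turn. A row lasts 1/8 s, in which the tool goes at most 62.5 mm and 10.7 degrees, less where a joint would pass 70% of its speed; a pose out of reach is approached as far as the arm can. A call with a number of a shift or a turn outside -1 to 1 is refused whole. A call with a gripper value outside its range is refused whole. The fingers move at their own pace and stop on an object; "force" is the grip in N (left out, the last holds). Time passes only in rows, so rows that repeat a pose let the fingers close. It gives the time, the measured TCP pose, the force, the opening and the grip force at its end, in the units of the state.
- manip.get_obs(): the state, without advancing time (a new reading comes with each control period).
- camera(name): name is "scene" or "top" or "wrist"; returns a dict with "img" (480x640x3 uint8, red, green, blue), "depth" (480x640 float32, m along the optical axis (not along the pixel's ray), 0 where there is no reading), "vertical_fov" (degrees; the focal length in pixels is half the picture's height over the tangent of half this angle, whatever the lens; pixels are square), "cx", "cy" (the principal point, pixels), "R" (3x3) and "t" (3): a world point X has camera coordinates R X + t. Camera axes: x right, y down, z forward; pixel columns grow to the right and rows downward; lengths in m; the calibration is good to about 2 mm. A picture is of the moment at which its call begins.
- ticket.hand_in(): hands the job in; it is judged then, once.
Trained networks look in a picture, given as the dict that the camera call returned (one of the last four; its "shot" number tells which), for a name from the list of things; names that differ only in an ending like _2 or _b are one class to them, and where a whole thing is asked for, a point or a joint stands for the part that bears it (a point fixed in the world has none). Each returns a list of dicts, best first, with "conf" (0 to 1); they miss things now and then, are a little off and sometimes report something else, mostly with a low value. They report only what shows in the picture. A call takes as long as a camera call. They do not tell look-alikes from the thing itself.
- boxes_of(query, picture): "position" ([x, y, z] in m, in world coordinates, good to about 4 mm: the middle of the surface that is visible of it).
- outline_of(query, picture): "region" (480x640 bool, what is visible of it).
The state is a dict: "clock": time; "joint_pos": joint angles; "joint_velocities": joint speeds; "tau": joint torques, N m; "position": TCP position; "ee_rot": TCP orientation; "ft_force": force on the tool from outside, world axes, zero at the start; "torque": the same for the moment, N m; "grip_width": opening from 0.0 (shut) to 1.0 (fully open); "grasp_force": force on a finger pad.
Only numpy, scipy, OpenCV 4.12 (cv2) and the standard library are available. Lean on these libraries where they do the work, as an engineer would, in place of code of your own. Each camera call takes 0.05 s, during which the arm holds its last target. There are 200 camera calls.

### The job

Sort the five loose parts lying on the sheet of paper into their places: the long wax bar flat in the long white tray and the short wax bar flat in the short white tray; both wax rings over the steel post of the wooden stand, lying flat with the large ring at the bottom and the small ring on top of it; and the black rubber sprue base upright in the round white dish. Let go of everything, and do not knock over or push about the finished wax tree that stands on the bench.

Things in the scene. Friction and masses are not known exactly. Their poses are not given: they have to be found in the camera images.
- bar_long_mid (a point): centre of the long bar of blue wax: a straight square bar 110 long (along its own x), 16 x 16 mm across, loose, lying flat on the bench with its centre 8 mm up. 24 to 42 g. Which loose part lies where on the paper changes every time
- bar_short_mid (a point): centre of the short bar of blue wax: the same square section, 64 long (along its own x), 16 x 16 mm, loose, lying flat with its centre 8 mm up. 14 to 25 g
- ring_large_mid (a point): centre of the large blue wax ring: outer diameter 54, hole 26, 14 mm high, loose, lying flat with its centre 7 mm up; z is its hole's axis. 22 to 39 g
- ring_small_mid (a point): centre of the small blue wax ring: outer diameter 38, hole 26, 14 mm high, loose, lying flat with its centre 7 mm up; z is its hole's axis. 13 to 22 g
- base_mid (a point): half-way up the black rubber sprue base: a round foot of diameter 64 and 10 mm thick, with a round grip of diameter 22 standing up from its middle to 45 mm above its underside; this point is on the axis, 22.5 mm above the underside; z points up. Loose; take it by the round grip. 56 to 98 g
- tray_long: the long white tray, fixed to the bench, open at the top: outside 150 (its own x) x 74 (its own y) mm and 9 mm high, walls 4 mm, floor 3 mm thick (inside 142 x 66). Origin: centre of its underside, on the bench. Which of the four places (trays, stand, dish) is where changes every time
- tray_short: the short white tray, fixed, open at the top: outside 102 (its own x) x 74 (its own y) mm and 9 mm high, walls 4 mm, floor 3 mm thick (inside 94 x 66). Origin: centre of its underside, on the bench
- stand: the ring stand, fixed: a dark wooden foot 80 x 80 x 8 mm with an upright steel post of diameter 10 at its middle, its top 53 mm above the bench. Origin: centre of the foot's underside, on the post's axis
- dish: the round white dish, fixed, open at the top: outer diameter 96, inside 88, rim 11 mm high, floor 3 mm thick. Origin: centre of its underside, on the bench
- tree: the finished wax tree, a bystander: a black rubber base of diameter 64 like the loose one, but with a thin wax trunk set with little blue rings, 130 mm tall in all, standing loose at the far side of the bench; leave it standing. Origin: centre of its underside
There are look-alikes about, which are no part of the job. What is shaped like the stand but turquoise is not meant. Leave any turquoise look-alike of the part that bears bar_short_mid alone.

How it is judged:
By the outcome, as a careful person would: the job done as asked, in the order asked, and still so for the second after the job is handed in, with the robot touching nothing.
It also fails if it takes over 120 s, if anything falls off the work surface, if the arm or the gripper's body presses on something with over 40 N, if the wrist force passes 120 N, or if a joint passes its speed limit or range.

## Working session

There is one attempt and no reset: what is moved stays moved. The work goes in short steps, Python scripts to look and compute and a tool call to move; the robot and the scene stay as the last step left them, time stands still between calls to the robot, and variables do not carry over. Pictures are saved under pics/ and viewed, at most 14 in all, crops included, and the job is handed in when it is done.

Besides the shell and the picture viewer there is one more tool, called after "Request:" in YAML: its name, and indented under it one key for each argument. carry_out: Moves the arm, as the interface text tells. Its arguments: {"type":"object","properties":{"deltas":{"type":"array","items":{"type":"array","items":{"type":"number"}}},"force":{"type":"number"}},"required":["deltas"]}

```bash
mkdir -p pics; cat > h.py <<'E'
import numpy as np, cv2
from workcell import manip, camera, ticket, boxes_of, outline_of
def cloud(p):
    f=240/np.tan(np.radians(p["vertical_fov"]/2)); d=p["depth"]
    v,u=np.mgrid[:480,:640]
    c=np.stack([(u-p["cx"])/f*d,(v-p["cy"])/f*d,d],-1)
    return (c-p["t"])@p["R"]
def save(p,n): cv2.imwrite(f"pics/{n}.png",p["img"][:,:,::-1])
E
python3 - <<'E'
from h import *
o=manip.get_obs(); print(o)
for n in("top","scene"):
    p=camera(n); save(p,n+"0"); W=cloud(p)
    print(n,p["t"],p["R"].round(2).tolist())
    for q in "bar_long_mid bar_short_mid ring_large_mid ring_small_mid base_mid tray_long tray_short stand dish tree".split():
        r=outline_of(q,p); 
        for a in boxes_of(q,p)[:4]: print(q,round(a["conf"],2),np.round(a["position"],3))
        for a in r[:4]:
            m=a["region"]&(p["depth"]>0); 
            if not m.any(): continue
            P=W[m]; v,u=np.nonzero(m)
            print("   ",round(a["conf"],2),m.sum(),"uv",int(u.mean()),int(v.mean()),"med",np.median(P,0).round(3),"rect",cv2.minAreaRect((P[:,:2]*1000).astype(np.float32)),"rgb",p["img"][m].mean(0).astype(int))
E
```

```text
{'clock': 0.0, 'joint_pos': array([ 1.10338948,  0.3328417 , -0.06471975,  1.46096623,  0.02161141,
        1.34990447, -0.08847217]), 'joint_velocities': array([ 0.00127882,  0.00202879,  0.00058981,  0.00019625, -0.00069494,
        0.00071433, -0.00031565]), 'tau': array([ 1.05203766e-03, -6.25445652e+01,  4.98421106e-02, -3.91606915e+01,
        1.61471096e-02,  9.85960913e-03,  1.10501927e-05]), 'position': array([ 0.26876257, -0.56383404,  0.23162294]), 'ee_rot': array([ 9.75362109e-01,  2.20608817e-01, -1.92264477e-04, -6.85348092e-04]), 'ft_force': array([-0.04510548,  0.5385898 , -0.51185339]), 'torque': array([ 0.01240245,  0.01311339, -0.02335918]), 'grasp_force': 0.0, 'grip_width': 1.002867670440961}
top [0.01656498 0.51445061 1.2945587 ] [[0.0, -1.0, -0.03], [-0.98, 0.0, -0.19], [0.19, 0.03, -0.98]]
bar_long_mid 0.6 [0.466 0.135 0.014]
    0.55 325 uv 272 261 med [0.468 0.132 0.015] rect ((465.594482421875, 132.70770263671875), (107.86671447753906, 17.33687400817871), 14.132389068603516) rgb [ 60  72 124]
bar_short_mid 0.77 [ 0.449 -0.122  0.018]
bar_short_mid 0.49 [ 0.3
[... 4446 characters left out ...]
[ 0.387 -0.306  0.009]
stand 0.74 [ 0.239 -0.308  0.008]
    0.62 772 uv 221 143 med [ 0.239 -0.308  0.009] rect ((229.68560791015625, -313.150146484375), (88.46527099609375, 97.53562927246094), 85.81291198730469) rgb [ 42 103  96]
dish 0.6 [0.571 0.075 0.018]
dish 0.58 [ 0.418  0.293 -0.003]
dish 0.19 [ 0.389 -0.307  0.007]
    0.88 1331 uv 468 233 med [0.415 0.298 0.005] rect ((412.93402099609375, 297.3536682128906), (95.44999694824219, 109.6458511352539), 84.97977447509766) rgb [155 146 134]
tree 0.74 [0.781 0.045 0.014]
    0.91 1307 uv 323 351 med [0.783 0.043 0.012] rect ((756.1586303710938, 38.22864532470703), (111.29562377929688, 60.10065460205078), 11.071120262145996) rgb [28 28 36]
```

View pics/top0.png

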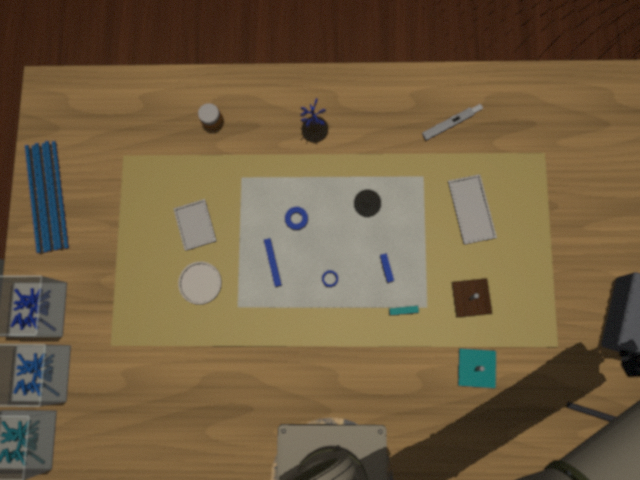

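View pics/scene0.png

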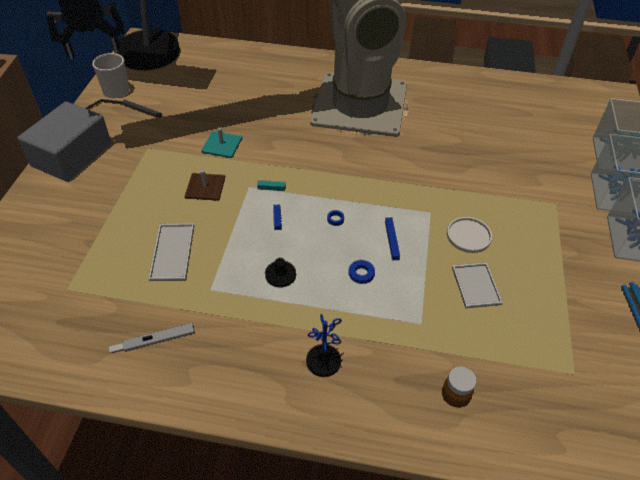

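The pictures show all five blue and black parts on the paper. In the top view the long bar is at (272,261), the short bar at (387,268), the large ring at (296,218), the small ring at (330,279) and the base at (367,203). The turquoise bar at (404,310) and turquoise stand at (477,368) are decoys. The real stand is at (471,297), the trays at (472,209) and (195,224), and the dish at (200,283).

```bash
cat >> h.py <<'E'
G={}
def yaw(q): return 2*np.arctan2(q[1],q[0])
def plan(xy,z,phi=None):
    "delta in the present tool axes, units of full scale, to world xy,z and tool-x heading phi (deg)"
    o=manip.get_obs(); p=o["position"]; a=yaw(o["ee_rot"]); d=np.array([*xy,z])-p
    s=0 if phi is None else (np.degrees(a)-phi+90)%180-90
    print("pos",p.round(4),"yaw",np.degrees(a).round(2),"delta",np.round([(d[0]*np.cos(a)+d[1]*np.sin(a))/.15,(d[0]*np.sin(a)-d[1]*np.cos(a))/.15,-d[2]/.15,s/30],3))
def blobs(p,zlo=.008,zhi=.06,amin=40):
    W=cloud(p); I=p["img"].astype(int); r,g,b=I[...,0],I[...,1],I[...,2]
    m=(b>g*1.3)&(b>r*1.3)&(W[...,2]>-.005)&(W[...,2]<zhi)&(p["depth"]>0)
    n,l,st,_=cv2.connectedComponentsWithStats(m.astype(np.uint8))
    for i in range(1,n):
        if st[i,4]<amin: continue
        k=(l==i); P=W[k]; 
        if abs(P[:,1].mean())>.2 or P[:,0].mean()>.7 or P[:,0].mean()<.3: continue
        T=P[P[:,2]>np.percentile(P[:,2],90)-.006]   # top face
        (c,s,a)=cv2.minAreaRect((T[:,:2]*1000).astype(np.float32))
        cc=cv2.minEnclosingCircle((T[:,:2]*1000).astype(np.float32))
        print(st[i,4],"rect",np.round(c,1),np.round(s,1),round(a,1),"circ",np.round(cc[0],1),round(cc[1],1),"ztop",np.percentile(P[:,2],90).round(4))
E
python3 - <<'E'
from h import *
for n in("top","scene"):
    p=camera(n); print(n); blobs(p); W=cloud(p)
    for nm,c,zr in(("grip",(.6,-.08),(.03,.06)),("post",(.387,-.309),(.03,.07))):
        m=(np.hypot(W[...,0]-c[0],W[...,1]-c[1])<.035)&(W[...,2]>zr[0])&(W[...,2]<zr[1]); print(nm,m.sum(),W[m].mean(0),W[m].min(0),W[m].max(0))
plan((.451,-.121),.2,14)
E
```

```text
top
306 rect [566.1  80.2] [49.2 50.9] 62.8 circ [565.8  81.2] 26.2 ztop 0.0171
311 rect [466.  132.8] [107.9  14.7] 14.7 circ [465.8 133.4] 53.9 ztop 0.0189
192 rect [ 453.2 -121.4] [62.  14.4] 14.6 circ [ 453.4 -122. ] 31.1 ztop 0.0181
85 rect [428.3   4.8] [33.8 33.4] 3.9 circ [429.    5.2] 18.2 ztop 0.0165
grip 85 [ 0.60075349 -0.08120569  0.04333351] [ 0.59102449 -0.0920794   0.03056053] [ 0.61323326 -0.07179033  0.05147683]
post 26 [ 0.38611538 -0.30668544  0.04661705] [ 0.38186583 -0.31175778  0.03334124] [ 0.39041842 -0.30248413  0.05749168]
scene
167 rect [ 452.9 -119.2] [65.2 15.2] 16.0 circ [ 453.2 -119.9] 32.9 ztop 0.0192
158 rect [429.1   6.9] [35.4 33.1] 8.7 circ [429.7   6.8] 18.4 ztop 0.0167
325 rect [464.6 134.5] [114.4  16.4] 14.1 circ [463.2 140.4] 57.2 ztop 0.0192
417 rect [565.3  82.9] [50.6 52.7] 52.7 circ [566.4  83.2] 27.1 ztop 0.0171
grip 123 [ 0.60354269 -0.07810515  0.04245869] [ 0.58810545 -0.09008337  0.03003711] [ 0.61213724 -0.06826256  0.04929453]
post 44 [ 0.38762405 -0.30470009  0.04395055] [ 0.38066985 -0.31028468  0.03007862] [ 0.39350576 -0.29970398  0.05637388]
pos [ 0.2689 -0.5642  0.2324] yaw 25.48 delta [ 2.367 -2.145  0.216  0.383]
```

Request:
carry_out:
  deltas:
    - [0.8,-0.7,0,0.36,0.2]
    - [0.8,-0.7,0,0.36,0.2]
    - [0.8,-0.7,0,0.36,0.2]
    - [0.8,-0.7,0,0.36,0.2]
  force: 30

```text
clock: 2.7
position: [0.3339, -0.4155, 0.233]
ee_rot: [0.992, 0.13, 0.0, 0.0]
ft_force: [-0.4, -0.5, -0.8]
grip_width: 0.602
grasp_force: 0.0
```

Request:
carry_out:
  deltas:
    - [0.63,-0.86,0.1,0,0.2]
    - [0.63,-0.86,0.1,0,0.2]
    - [0.63,-0.86,0.1,0,0.2]
    - [0.63,-0.86,0.1,0,0.2]

```text
clock: 3.2
position: [0.3917, -0.2675, 0.2175]
ee_rot: [0.992, 0.13, 0.0, 0.0]
ft_force: [-0.5, -1.9, 0.1]
grip_width: 0.598
grasp_force: 0.0
```

Request:
carry_out:
  deltas:
    - [0.63,-0.86,0.1,0,0.2]
    - [0.63,-0.86,0.1,0,0.2]
    - [0.63,-0.86,0.1,0,0.2]
    - [0.63,-0.86,0.1,0,0.2]
    - [0.63,-0.86,0.1,0,0.2]

```text
clock: 3.82
position: [0.4493, -0.1223, 0.2024]
ee_rot: [0.992, 0.127, -0.0, 0.0]
ft_force: [0.3, -0.6, -1.0]
grip_width: 0.602
grasp_force: 0.0
```

```bash
python3 - <<'E'
from h import *
plan((.453,-.121),.025,15)
p=camera("wrist"); save(p,"w1"); blobs(p)
E
```

```text
pos [ 0.4493 -0.1223  0.2024] yaw 14.55 delta [ 0.026 -0.003  1.183 -0.015]
2823 rect [560.7  79.2] [42.8 53.2] 15.4 circ [566.2  80.4] 27.3 ztop 0.0151
3421 rect [464.7 132.7] [109.2  18. ] 14.2 circ [465.3 130.5] 54.8 ztop 0.0169
1056 rect [ 451.9 -121.6] [63.6 15.9] 14.9 circ [ 452.  -121.5] 32.1 ztop 0.0173
835 rect [427.9   4. ] [37.6 36.2] 7.3 circ [428.1   4.1] 19.0 ztop 0.0148
```

View pics/w1.png

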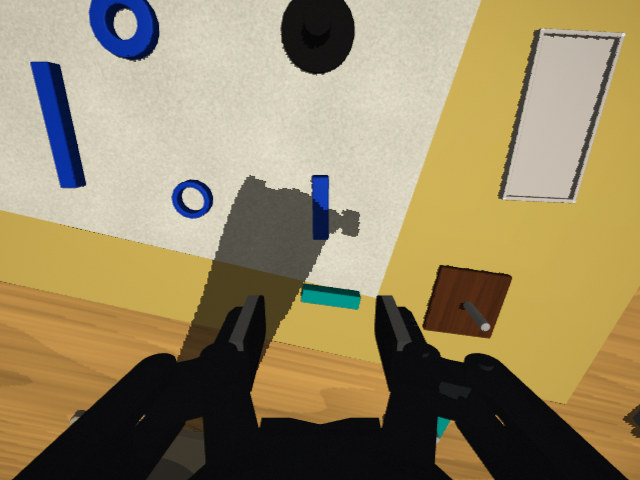

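The wrist view shows the short blue bar at (320,207), in line between the fingers. The turquoise bar at (330,297) is clear of the pads, so I'm descending.

Request:
carry_out:
  deltas:
    - [0.02,0,0.4,0,0.1]
    - [0.02,0,0.8,0,0.1]
    - [0.02,0,1,0,0.1]
    - [0.02,0,1,0,0.1]

```text
clock: 4.38
position: [0.4506, -0.1206, 0.0507]
ee_rot: [0.992, 0.127, -0.002, -0.001]
ft_force: [-0.6, 0.5, 1.0]
grip_width: 0.549
grasp_force: 0.0
```

Request:
carry_out:
  deltas:
    - [0,0,0.1,0,0.1]
    - [0,0,0.17,0,0.1]
    - [0,0,0.17,0,-0.3]
    - [0,0,0.17,0,-1]
    - [0,0,0.17,0,-1]
    - [0,0,0.17,0,-1]
    - [0,0,0.17,0,-1]
    - [0,0,0.17,0,-1]
  force: 30

```text
clock: 5.38
position: [0.4524, -0.1196, 0.0269]
ee_rot: [0.992, 0.128, 0.0, 0.0]
ft_force: [-0.1, 0.8, -0.8]
grip_width: 0.001
grasp_force: 0.0
```

The fingers shut on nothing, so I'm looking.

Request:
carry_out:
  deltas:
    - [0,0,-0.5,0,0.1]
    - [0,0,-0.5,0,0.1]
    - [0,0,-0.5,0,0.1]

```text
clock: 5.75
position: [0.453, -0.1198, 0.1026]
ee_rot: [0.992, 0.128, 0.001, 0.001]
ft_force: [0.3, -0.5, 0.0]
grip_width: 0.55
grasp_force: 0.0
```

```bash
python3 - <<'E'
from h import *
print(manip.get_obs()["position"])
p=camera("wrist"); save(p,"w2"); blobs(p)
p=camera("scene"); blobs(p)
E
```

```text
[ 0.45298088 -0.11981656  0.10259712]
2659 rect [549.4  73.8] [18.5 46.8] 15.3 circ [554.6  75.3] 23.7 ztop 0.015
1935 rect [ 451.9 -121.6] [63.8 15.7] 15.2 circ [ 451.8 -121.3] 32.4 ztop 0.0171
1792 rect [428.2   4.2] [36.9 37. ] 59.1 circ [428.2   4.4] 19.1 ztop 0.0146
168 rect [ 452.4 -120. ] [63.7 15.4] 13.3 circ [ 452.7 -120.1] 32.1 ztop 0.0192
154 rect [428.1   6.8] [40.5 33.1] 9.2 circ [428.7   5.5] 20.7 ztop 0.0164
329 rect [465.6 134.4] [109.8  15.9] 14.6 circ [464.5 138.4] 54.9 ztop 0.0193
418 rect [565.8  82.7] [52.6 51. ] 11.9 circ [566.3  82.8] 27.4 ztop 0.0168
```

View pics/w2.png

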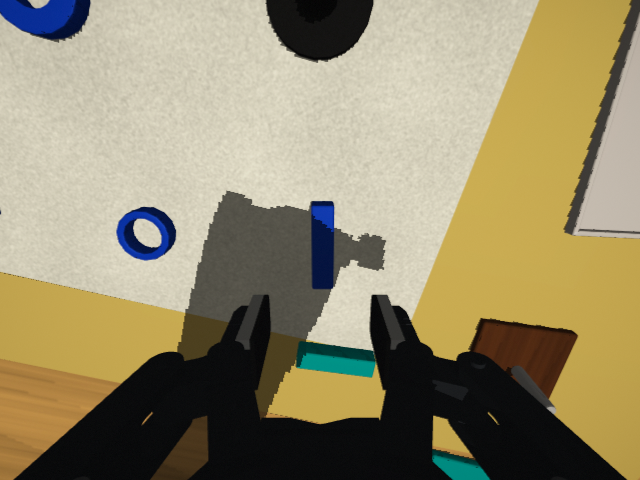

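The bar hasn't moved and sits at (322,245). The fingertips are at about (258,300) and (382,300). I'll check where the fingers really are from the wrist depth.

```bash
python3 - <<'E'
from h import *
o=manip.get_obs(); t=o["position"]; a=yaw(o["ee_rot"]); X=np.array([np.cos(a),np.sin(a),0]);Y=np.array([np.sin(a),-np.cos(a),0]);Z=np.array([0,0,-1])
p=camera("wrist"); f=240/np.tan(np.radians(p["vertical_fov"]/2)); W=cloud(p)
for z in(0,.01,.022): 
  for y in(-.03,0,.03):
    c=p["R"]@(t+y*Y+z*Z)+p["t"]; print(z,y,(c[:2]/c[2]*f+[p["cx"],p["cy"]]).round(),c[2].round(3))
for u,v in((258,300),(250,330),(262,310),(382,300),(390,330),(378,310)):
    q=W[v,u]-t; print(u,v,p["depth"][v,u].round(3),np.round([q@X,q@Y,q@Z],4))
m=(p["depth"]<.2)&(p["depth"]>0); Q=(W[m]-t)@np.array([X,Y,Z]).T
print("deepest", np.percentile(Q[:,2],[99,99.9,100])); k=Q[:,2]>Q[:,2].max()-.006; print(Q[k].min(0),Q[k].max(0))
E
```

```text
0 -0.03 [257. 309.] 0.161
0 0 [321. 309.] 0.161
0 0.03 [384. 309.] 0.161
0.01 -0.03 [261. 299.] 0.171
0.01 0 [321. 299.] 0.171
0.01 0.03 [381. 299.] 0.171
0.022 -0.03 [265. 288.] 0.182
0.022 0 [321. 288.] 0.182
0.022 0.03 [377. 288.] 0.182
258 300 0.147 [ 0.011  -0.0272 -0.011 ]
250 330 0.126 [ 0.0109 -0.0263 -0.0333]
262 310 0.139 [ 0.0112 -0.0241 -0.0196]
382 300 0.148 [ 0.0107  0.0264 -0.0107]
390 330 0.126 [ 0.0109  0.0254 -0.0335]
378 310 0.14 [ 0.0108  0.0233 -0.0192]
deepest [0.09033173 0.09147207 0.09285365]
[ 0.13473545 -0.18539667  0.08685447] [0.15111961 0.03134994 0.09285365]
```

Request:
carry_out:
  deltas:
    - [0,0,0,0,-0.6]
    - [0,0,0,0,-0.6]
    - [0,0,0,0,-0.6]
    - [0,0,0,0,-0.6]

```text
clock: 6.4
position: [0.4524, -0.1195, 0.1018]
ee_rot: [0.992, 0.128, -0.0, -0.0]
ft_force: [0.2, -0.5, 0.8]
grip_width: 0.201
grasp_force: 0.0
```

```bash
python3 - <<'E'
from h import *
o=manip.get_obs(); t=o["position"]; a=yaw(o["ee_rot"]); X=np.array([np.cos(a),np.sin(a),0]);Y=np.array([np.sin(a),-np.cos(a),0]);Z=np.array([0,0,-1])
p=camera("wrist"); W=cloud(p)
Q=(W-t)@np.array([X,Y,Z]).T
print(o["grip_width"])
m=(p["depth"]>0)&(abs(Q[...,1])<.045)&(abs(Q[...,0])<.02)&(Q[...,2]<.06)
S=Q[m]; print(m.sum(),S[:,2].max(), S[S[:,2]>S[:,2].max()-.004].mean(0))
for z in np.arange(-.04,.04,.008):
    k=S[abs(S[:,2]-z)<.004]
    if len(k): print(z.round(3),len(k),k.min(0).round(4),k.max(0).round(4))
E
```

```text
0.20059008076104454
42588 5.43437829982063e-05 [ 0.00756907 -0.00104119 -0.00269743]
-0.04 1395 [-0.0113 -0.0355 -0.044 ] [ 0.014  0.035 -0.036]
-0.032 814 [-0.0118 -0.0226 -0.036 ] [ 0.0118  0.0216 -0.028 ]
-0.024 815 [-0.0112 -0.0228 -0.028 ] [ 0.0117  0.0217 -0.02  ]
-0.016 725 [-0.0116 -0.0228 -0.02  ] [ 0.0117  0.0215 -0.012 ]
-0.008 546 [-0.011  -0.0227 -0.012 ] [ 0.0116  0.0214 -0.0041]
0.0 80 [-0.0036 -0.0158 -0.004 ] [0.0111 0.0146 0.0001]
```

Measured tips: at a 17 mm opening they end at about TCP z + 0 mm, not 22 mm ahead. So I have to go about 20 mm lower than the given tool data suggest.

Request:
carry_out:
  deltas:
    - [0,0.01,0.3,0,0]
    - [0,0.01,0.5,0,0]
    - [0,0.01,0.6,0,0]
    - [0,0.01,0.64,0,0]
    - [0,0.01,0.64,0,-1]
    - [0,0.01,0.64,0,-1]
    - [0,0.01,0.64,0,-1]
    - [0,0.01,0.64,0,-1]
    - [0,0.01,0.64,0,-1]
  force: 30

```text
clock: 7.58
position: [0.4536, -0.1212, 0.0069]
ee_rot: [0.992, 0.128, 0.001, 0.0]
ft_force: [-0.0, 1.0, 6.0]
grip_width: 0.176
grasp_force: 32.0
```

Held at 15 mm opening and 32 N. Lifting and carrying to the short tray.

Request:
carry_out:
  deltas:
    - [0,0,-0.4,0,-1]
    - [0,-0.2,-0.7,0,-1]
    - [0.3,-0.6,-0.7,0,-1]
    - [0.46,-0.88,-0.7,0,-1]
    - [0.46,-0.88,-0.7,0,-1]

```text
clock: 8.2
position: [0.4868, 0.0293, 0.1116]
ee_rot: [0.991, 0.131, 0.001, -0.001]
ft_force: [-1.4, -0.9, -0.9]
grip_width: 0.175
grasp_force: 31.1
```

Request:
carry_out:
  deltas:
    - [0.2,-0.4,0,0,-1]
    - [0.4,-0.8,0,0,-1]
    - [0.46,-0.88,0,0,-1]
    - [0.46,-0.88,0,0,-1]

```text
clock: 8.7
position: [0.5192, 0.1707, 0.1108]
ee_rot: [0.992, 0.129, -0.0, -0.0]
ft_force: [-0.8, -0.6, -0.3]
grip_width: 0.176
grasp_force: 31.1
```

Request:
carry_out:
  deltas:
    - [0.2,-0.4,0,-0.08,-1]
    - [0.4,-0.8,0,-0.08,-1]
    - [0.46,-0.88,0,-0.08,-1]
    - [0.46,-0.88,0,-0.08,-1]
    - [0.46,-0.88,0,-0.08,-1]

```text
clock: 9.32
position: [0.5532, 0.312, 0.1106]
ee_rot: [0.989, 0.147, -0.0, 0.001]
ft_force: [0.1, -0.4, -0.0]
grip_width: 0.175
grasp_force: 31.1
```

```bash
python3 - <<'E'
from h import *
plan((.552,.3135),.012,17.5); print(manip.get_obs()["grip_width"])
p=camera("wrist"); save(p,"w3")
E
```

```text
pos [0.5532 0.312  0.1106] yaw 16.96 delta [-0.005 -0.012  0.658 -0.018]
0.174768612433292
```

View pics/w3.png

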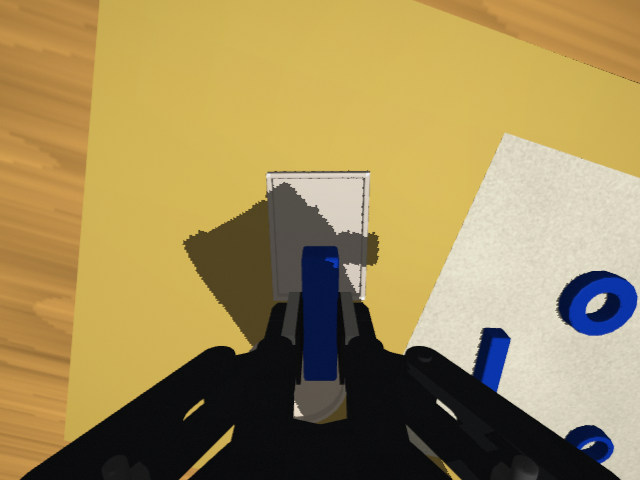

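The bar at (320,310) lines up with the tray (267–370 px wide). Lowering and releasing.

Request:
carry_out:
  deltas:
    - [0,-0.01,0.35,0,-1]
    - [0,-0.01,0.55,0,-1]
    - [0,-0.01,0.65,0,-1]
    - [0,-0.01,0.65,0,-1]
    - [0,-0.01,0.65,0,-0.42]
    - [0,-0.01,0.65,0,-0.42]
    - [0,-0.01,0.65,0,-0.42]
    - [0,-0.01,0.65,0,-0.42]
    - [0,-0.01,0.4,0,-0.4]
    - [0,-0.01,0,0,0]
    - [0,-0.01,0,0,0]

```text
clock: 10.75
position: [0.5544, 0.318, 0.1162]
ee_rot: [0.989, 0.149, 0.004, -0.001]
ft_force: [-0.0, 0.1, -0.3]
grip_width: 0.498
grasp_force: 0.0
```

```bash
python3 - <<'E'
from h import *
o=manip.get_obs();print(o["grip_width"],o["position"])
plan((.465,.1325),.1,14.5)
p=camera("top"); W=cloud(p); I=p["img"].astype(int)
m=(I[...,2]>I[...,0]*1.3)&(abs(W[...,0]-.55)<.08)&(abs(W[...,1]-.313)<.06)&(W[...,2]<.04)
print(m.sum(),W[m].mean(0),cv2.minAreaRect((W[m][:,:2]*1000).astype(np.float32)))
E
```

```text
0.4983940571861687 [0.55440286 0.31798005 0.11622466]
pos [0.5544 0.318  0.1162] yaw 17.09 delta [-0.933  1.007  0.108  0.086]
0 [nan nan nan] ((0.0, 0.0), (0.0, 0.0), 0.0)<stdin>:6: RuntimeWarning: Mean of empty slice.
  ret = um.true_divide(
```

Request:
carry_out:
  deltas:
    - [-0.5,0.5,0,0.08,0]
    - [-0.9,0.95,0,0.08,0]
    - [-0.92,0.98,0,0.08,0]
    - [-0.92,0.98,0,0.08,0]
    - [-0.92,0.98,0,0.08,0]

```text
clock: 11.42
position: [0.4633, 0.1341, 0.1105]
ee_rot: [0.992, 0.127, -0.0, 0.0]
ft_force: [0.1, 0.3, -0.2]
grip_width: 0.499
grasp_force: 0.0
```

```bash
python3 - <<'E'
from h import *
o=manip.get_obs();print(o["grip_width"],o["position"])
plan((.465,.1325),.006,14.5)
for n in("top","scene"):
    p=camera(n); W=cloud(p); I=p["img"].astype(int)
    m=(I[...,2]>I[...,0]*1.3)&(abs(W[...,0]-.55)<.08)&(abs(W[...,1]-.313)<.06)&(W[...,2]<.04)
    print(m.sum(),W[m].mean(0),cv2.minAreaRect((W[m][:,:2]*1000).astype(np.float32)))
E
```

```text
0.49919492998752685 [0.46329365 0.13407648 0.11053273]
pos [0.4633 0.1341 0.1105] yaw 14.59 delta [0.008 0.013 0.697 0.003]
189 [0.55164669 0.3142601  0.01786433] ((551.6572265625, 315.79827880859375), (64.16942596435547, 18.871315002441406), 17.681821823120117)
277 [0.55490362 0.3162817  0.0179573 ] ((551.7018432617188, 316.538330078125), (65.1561050415039, 17.399452209472656), 16.931669235229492)
```

The short bar is flat in its tray. Next is the long bar.

Request:
carry_out:
  deltas:
    - [0.01,0.01,0.35,0,0]
    - [0.01,0.01,0.55,0,0]
    - [0.01,0.01,0.65,0,0]
    - [0.01,0.01,0.7,0,0]
    - [0.01,0.01,0.7,0,-1]
    - [0.01,0.01,0.7,0,-1]
    - [0.01,0.01,0.7,0,-1]
    - [0.01,0.01,0.7,0,-1]
    - [0.01,0.01,0.7,0,-1]
    - [0.01,0.01,0.3,0,-1]
    - [0.01,0.01,0,0,-1]
    - [0.01,0.01,0,0,-1]

```text
clock: 13.02
position: [0.4675, 0.1343, 0.1143]
ee_rot: [0.992, 0.128, 0.003, 0.0]
ft_force: [0.2, -0.8, -0.4]
grip_width: 0.177
grasp_force: 31.3
```

```bash
python3 - <<'E'
from h import *
o=manip.get_obs();print(o["grip_width"],o["grasp_force"])
plan((.5875,-.317),.11,11.8)
E
```

```text
0.17745179325370256 31.287049055099487
pos [0.4675 0.1343 0.1143] yaw 14.66 delta [0.013 3.113 0.029 0.095]
```

Request:
carry_out:
  deltas:
    - [0,0.4,0,0,-1]
    - [0,0.78,0,0,-1]
    - [0,0.78,0,0,-1]

```text
clock: 13.4
position: [0.495, 0.0157, 0.1097]
ee_rot: [0.992, 0.124, -0.001, 0.001]
ft_force: [0.3, 0.8, -0.0]
grip_width: 0.181
grasp_force: 31.3
```

Request:
carry_out:
  deltas:
    - [0,0.4,0,0,-1]
    - [0,0.78,0,0,-1]
    - [0,0.78,0,0,-1]

```text
clock: 13.78
position: [0.5243, -0.0966, 0.1097]
ee_rot: [0.992, 0.125, -0.001, 0.0]
ft_force: [-0.1, 0.9, -0.7]
grip_width: 0.175
grasp_force: 31.3
```

Request:
carry_out:
  deltas:
    - [0,0.4,0,0,-1]
    - [0,0.78,0,0,-1]
    - [0,0.78,0,0,-1]

```text
clock: 14.15
position: [0.5538, -0.2094, 0.1096]
ee_rot: [0.992, 0.125, -0.001, 0.0]
ft_force: [0.4, 1.3, 0.0]
grip_width: 0.172
grasp_force: 31.3
```

Request:
carry_out:
  deltas:
    - [0,0.4,0,0.09,-1]
    - [0,0.77,0,0.09,-1]
    - [0,0.77,0,0.09,-1]
    - [0,0.77,0,0.09,-1]
    - [0,0.77,0,0.09,-1]

```text
clock: 14.78
position: [0.5841, -0.3149, 0.1108]
ee_rot: [0.994, 0.106, 0.0, -0.0]
ft_force: [-0.8, 0.1, 0.3]
grip_width: 0.174
grasp_force: 31.3
```

```bash
python3 - <<'E'
from h import *
o=manip.get_obs();print(o["grip_width"],o["grasp_force"])
plan((.5875,-.317),.012,11.8); p=camera("wrist"); save(p,"w4")
E
```

```text
0.17377585274023052 31.29541039466858
pos [ 0.5841 -0.3149  0.1108] yaw 12.15 delta [0.019 0.019 0.659 0.012]
```

View pics/w4.png

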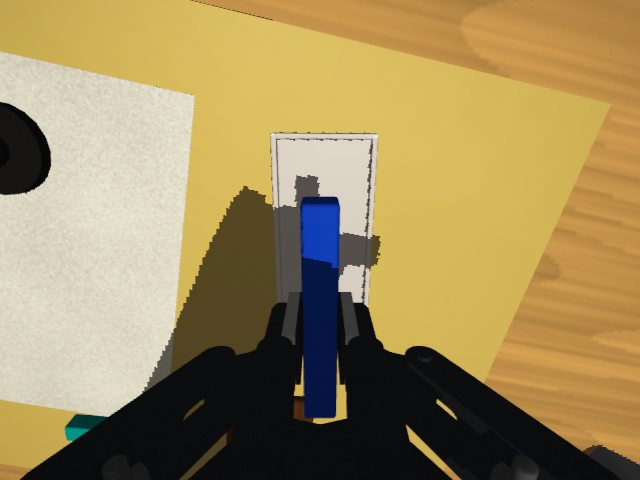

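The long bar (x≈320 px) is centred over the long tray (271–378 px). Lowering and releasing, then on to the base.

Request:
carry_out:
  deltas:
    - [0.02,0.02,0.35,0,-1]
    - [0.02,0.02,0.55,0,-1]
    - [0.02,0.02,0.65,0,-1]
    - [0.02,0.02,0.65,0,-1]
    - [0.02,0.02,0.65,0,-0.42]
    - [0.02,0.02,0.65,0,-0.42]
    - [0.02,0.02,0.65,0,-0.42]
    - [0.02,0.02,0.65,0,-0.42]
    - [0.02,0.02,0.4,0,-0.4]
    - [0.02,0.02,0,0,0]
    - [0.02,0.02,0,0,0]
    - [0.02,0.02,0,0,0]

```text
clock: 16.32
position: [0.5869, -0.3198, 0.1108]
ee_rot: [0.995, 0.104, -0.0, 0.0]
ft_force: [-0.7, 1.0, -0.6]
grip_width: 0.504
grasp_force: 0.0
```

```bash
python3 - <<'E'
from h import *
plan((.602,-.08),.11,14)
E
```

```text
pos [ 0.5869 -0.3198  0.1108] yaw 11.98 delta [ 0.43  -1.543  0.005 -0.067]
```

Request:
carry_out:
  deltas:
    - [0.1,-0.4,0,0,0]
    - [0.21,-0.77,0,0,0]
    - [0.21,-0.77,0,0,0]

```text
clock: 16.7
position: [0.5942, -0.1934, 0.1097]
ee_rot: [0.994, 0.109, -0.001, -0.002]
ft_force: [0.6, -1.0, -0.5]
grip_width: 0.502
grasp_force: 0.0
```

Request:
carry_out:
  deltas:
    - [0.1,-0.4,0,0,0]
    - [0.21,-0.77,0,0,0]
    - [0.21,-0.77,0,0,0]
    - [0.21,-0.77,0,0,0]
    - [0.21,-0.77,0,0,0]

```text
clock: 17.32
position: [0.6004, -0.0829, 0.1102]
ee_rot: [0.995, 0.103, -0.001, 0.0]
ft_force: [-0.1, 0.4, -0.3]
grip_width: 0.506
grasp_force: 0.0
```

```bash
python3 - <<'E'
from h import *
p=camera("wrist"); W=cloud(p)
m=(np.hypot(W[...,0]-.602,W[...,1]+.08)<.03)&(W[...,2]>.03)&(W[...,2]<.055); print("grip",m.sum(),W[m].mean(0),W[m].min(0),W[m].max(0))
T=m&(W[...,2]>.04); print(cv2.minEnclosingCircle((W[T][:,:2]*1000).astype(np.float32)))
plan((.602,-.08),.03)
p=camera("top"); W=cloud(p); I=p["img"].astype(int)
m=(I[...,2]>I[...,0]*1.3)&(abs(W[...,0]-.587)<.09)&(abs(W[...,1]+.317)<.06)&(W[...,2]<.04)
print(m.sum(),W[m].mean(0),cv2.minAreaRect((W[m][:,:2]*1000).astype(np.float32)))
E
```

```text
grip 993 [ 0.6031484  -0.0798383   0.04360431] [ 0.5908047  -0.09091244  0.03005008] [ 0.61216101 -0.06938202  0.04730979]
((601.3436889648438, -80.27986145019531), 11.029833793640137)
pos [ 0.6005 -0.0826  0.1104] yaw 11.84 delta [ 0.014 -0.015  0.536  0.   ]
371 [ 0.58602128 -0.31817779  0.01653163] ((588.0232543945312, -318.667236328125), (113.47586059570312, 17.633968353271484), 12.029155731201172)
```

Request:
carry_out:
  deltas:
    - [0.01,-0.015,0.35,0,0]
    - [0.01,-0.015,0.55,0,0]
    - [0.01,-0.015,0.6,0,0]
    - [0.01,-0.015,0.6,0,0]
    - [0.01,-0.015,0.6,0,-1]
    - [0.01,-0.015,0.6,0,-1]
    - [0.01,-0.015,0.6,0,-1]
    - [0.01,-0.015,0.6,0,-1]
    - [0.01,-0.015,0.6,0,-1]
    - [0.01,-0.015,0.3,0,-1]
    - [0.01,-0.015,0,0,-1]
    - [0.01,-0.015,0,0,-1]
  force: 40

```text
clock: 18.92
position: [0.6043, -0.0782, 0.1155]
ee_rot: [0.995, 0.104, 0.004, 0.001]
ft_force: [0.3, 0.2, -1.4]
grip_width: 0.238
grasp_force: 39.3
```

```bash
python3 - <<'E'
from h import *
o=manip.get_obs();print(o["grip_width"],o["grasp_force"])
plan((.419,.2945),.11)
E
```

```text
0.2381716644607922 39.26205933094025
pos [ 0.6043 -0.0782  0.1155] yaw 11.98 delta [-0.692 -2.687  0.037  0.   ]
```

Request:
carry_out:
  deltas:
    - [-0.1,-0.4,0,0,-1]
    - [-0.23,-0.8,0,0,-1]
    - [-0.23,-0.89,0,0,-1]

```text
clock: 19.3
position: [0.538, 0.0493, 0.1107]
ee_rot: [0.994, 0.107, -0.0, -0.0]
ft_force: [0.1, -0.7, -0.5]
grip_width: 0.246
grasp_force: 39.4
```

Request:
carry_out:
  deltas:
    - [-0.1,-0.4,0,0,-1]
    - [-0.23,-0.8,0,0,-1]
    - [-0.23,-0.89,0,0,-1]

```text
clock: 19.68
position: [0.4768, 0.172, 0.1109]
ee_rot: [0.994, 0.107, -0.0, -0.0]
ft_force: [-0.9, -0.4, -0.5]
grip_width: 0.242
grasp_force: 39.4
```

Request:
carry_out:
  deltas:
    - [-0.1,-0.4,0,0,-1]
    - [-0.23,-0.8,0,0,-1]
    - [-0.23,-0.89,0,0,-1]
    - [-0.23,-0.89,0,0,-1]
    - [-0.23,-0.89,0,0,-1]

```text
clock: 20.3
position: [0.4187, 0.2901, 0.1105]
ee_rot: [0.995, 0.103, -0.0, 0.0]
ft_force: [-0.2, -0.3, -0.8]
grip_width: 0.241
grasp_force: 39.5
```

```bash
python3 - <<'E'
from h import *
o=manip.get_obs();print(o["grip_width"],o["grasp_force"])
plan((.419,.2945),.025); p=camera("wrist"); save(p,"w5")
E
```

```text
0.24118833809000229 39.46520984172821
pos [0.4187 0.2901 0.1105] yaw 11.82 delta [ 0.008 -0.028  0.57   0.   ]
```

View pics/w5.png

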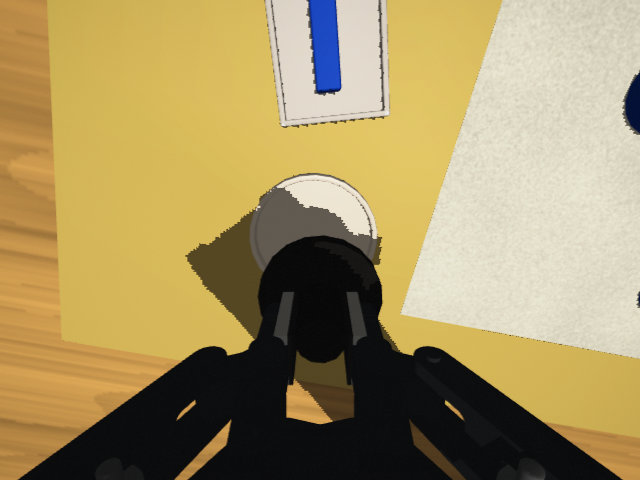

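The base is held upright and the dish at (314,235) is centred apart from the small y correction. Lowering and releasing.

Request:
carry_out:
  deltas:
    - [0.01,-0.03,0.35,0,-1]
    - [0.01,-0.03,0.5,0,-1]
    - [0.01,-0.03,0.57,0,-1]
    - [0.01,-0.03,0.57,0,-1]
    - [0.01,-0.03,0.57,0,-1]
    - [0.01,-0.03,0.57,0,0]
    - [0.01,-0.03,0.57,0,0]
    - [0.01,-0.03,0.57,0,0]
    - [0.01,-0.03,0.57,0,0]
    - [0.01,-0.03,0.2,0,0]
    - [0.01,-0.03,0,0,0.5]
    - [0.01,-0.03,0,0,0.5]

```text
clock: 21.85
position: [0.4191, 0.2978, 0.1132]
ee_rot: [0.995, 0.104, 0.002, -0.001]
ft_force: [-1.1, 0.2, -1.0]
grip_width: 0.756
grasp_force: 0.0
```

```bash
python3 - <<'E'
from h import *
plan((.566,.081),.11)
E
```

```text
pos [0.4191 0.2978 0.1132] yaw 11.98 delta [0.658 1.617 0.021 0.   ]
```

Request:
carry_out:
  deltas:
    - [0.15,0.4,0,0,0.6]
    - [0.33,0.81,0,0,0.6]
    - [0.33,0.81,0,0,0.6]

```text
clock: 22.22
position: [0.4936, 0.1832, 0.1096]
ee_rot: [0.995, 0.101, -0.001, 0.001]
ft_force: [0.1, 1.0, 0.8]
grip_width: 0.801
grasp_force: 0.0
```

Request:
carry_out:
  deltas:
    - [0.15,0.4,0,0,0.6]
    - [0.33,0.79,0,0,0.6]
    - [0.33,0.79,0,0,0.6]
    - [0.33,0.79,0,0,0.6]
    - [0.33,0.79,0,0,0.6]

```text
clock: 22.85
position: [0.5637, 0.0845, 0.1106]
ee_rot: [0.994, 0.106, -0.0, -0.0]
ft_force: [-0.2, 0.5, 0.2]
grip_width: 0.798
grasp_force: 0.0
```

```bash
python3 - <<'E'
from h import *
p=camera("wrist"); blobs(p)
o=manip.get_obs(); t=o["position"]; a=yaw(o["ee_rot"]); X=np.array([np.cos(a),np.sin(a),0]);Y=np.array([np.sin(a),-np.cos(a),0]);Z=np.array([0,0,-1])
Q=(cloud(p)-t)@np.array([X,Y,Z]).T; m=(p["depth"]>0)&(abs(Q[...,1])<.06)&(abs(Q[...,0])<.02)&(Q[...,2]<.05); print("tip",Q[m][:,2].max(),o["grip_width"])
plan((.566,.081),0)
p=camera("scene"); W=cloud(p); m=(np.hypot(W[...,0]-.419,W[...,1]-.2945)<.045)&(W[...,2]>.03)&(W[...,2]<.08)
print("grip",W[m].mean(0),W[m].max(0)); m=(np.hypot(W[...,0]-.419,W[...,1]-.2945)<.05)&(W[...,2]<.03)&(p["img"].max(2)<60)
print("foot",m.sum(),W[m].mean(0),np.percentile(W[m],[5,95],axis=0))
E
```

```text
3290 rect [565.9  81.2] [53.2 52.9] 36.0 circ [565.7  81.2] 27.1 ztop 0.015
1259 rect [428.6   5. ] [38.  36.7] 20.1 circ [428.2   5.2] 19.4 ztop 0.0145
tip -0.005159481013356157 0.801853232916003
pos [0.5638 0.0843 0.1108] yaw 12.13 delta [0.01  0.025 0.738 0.   ]
grip [0.41930813 0.2972885  0.04413951] [0.42884882 0.30878092 0.05188784]
foot 468 [0.42427464 0.29673587 0.01433339] [[0.39740671 0.27232639 0.00846105]
 [0.44505661 0.32266488 0.02337142]]
```

Request:
carry_out:
  deltas:
    - [0.01,0.02,0.35,0,0.6]
    - [0.01,0.02,0.6,0,0.6]
    - [0.01,0.02,0.7,0,0.6]
    - [0.01,0.02,0.73,0,0.6]
    - [0.01,0.02,0.73,0,0.6]
  force: 30

```text
clock: 23.58
position: [0.5674, 0.0804, 0.0025]
ee_rot: [0.995, 0.105, 0.001, 0.0]
ft_force: [0.2, -0.1, -0.7]
grip_width: 0.797
grasp_force: 0.0
```

Request:
carry_out:
  deltas:
    - [0,0,0,0,-1]
    - [0,0,0,0,-1]
    - [0,0,0,0,-1]
    - [0,0,0,0,-1]

```text
clock: 24.08
position: [0.5677, 0.0802, 0.0032]
ee_rot: [0.995, 0.104, 0.001, 0.0]
ft_force: [-2.7, -1.0, 7.2]
grip_width: 0.618
grasp_force: 30.1
```

Request:
carry_out:
  deltas:
    - [0,0,-0.2,0,-1]
    - [0,0,-0.5,0,-1]
    - [0,0,-0.8,0,-1]
    - [0,0,-0.8,0,-1]

```text
clock: 24.58
position: [0.5692, 0.0806, 0.1262]
ee_rot: [0.995, 0.104, 0.004, 0.0]
ft_force: [0.1, -0.4, -1.0]
grip_width: 0.615
grasp_force: 31.7
```

```bash
python3 - <<'E'
from h import *
plan((.387,-.306),.12)
p=camera("wrist"); save(p,"w6"); blobs(p,zhi=.2)
E
```

```text
pos [0.5692 0.0806 0.1262] yaw 11.98 delta [-1.723  2.269  0.041  0.   ]
9222 rect [567.9  80.9] [52.8 53.5] 59.6 circ [567.6  80.7] 27.2 ztop 0.1377
1119 rect [428.5   5.6] [37.  36.7] 1.4 circ [428.5   5.1] 19.0 ztop 0.0146
```

View pics/w6.png

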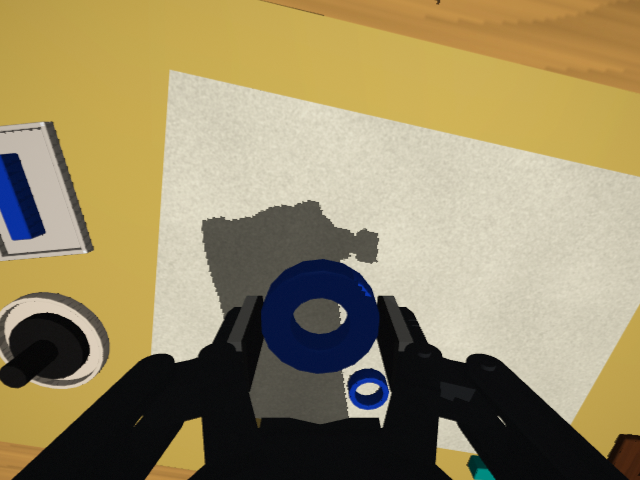

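The large ring is held level, centred at (320,315) between the pads. The base stands in its dish at (45,340). Carrying the ring to the post.

Request:
carry_out:
  deltas:
    - [-0.3,0.4,0,0,-1]
    - [-0.57,0.75,0,0,-1]
    - [-0.57,0.75,0,0,-1]

```text
clock: 25.0
position: [0.5042, -0.0521, 0.1204]
ee_rot: [0.995, 0.102, -0.001, 0.001]
ft_force: [0.2, 0.9, -1.0]
grip_width: 0.611
grasp_force: 31.7
```

Request:
carry_out:
  deltas:
    - [-0.3,0.4,0,0,-1]
    - [-0.57,0.75,0,0,-1]
    - [-0.57,0.75,0,0,-1]

```text
clock: 25.38
position: [0.4441, -0.1788, 0.1208]
ee_rot: [0.995, 0.102, -0.001, 0.0]
ft_force: [0.2, 0.4, -1.6]
grip_width: 0.607
grasp_force: 31.7
```

Request:
carry_out:
  deltas:
    - [-0.3,0.4,0,0,-1]
    - [-0.57,0.75,0,0,-1]
    - [-0.57,0.75,0,0,-1]
    - [-0.57,0.75,0,0,-1]
    - [-0.57,0.75,0,0,-1]

```text
clock: 26.0
position: [0.3872, -0.3013, 0.1213]
ee_rot: [0.994, 0.106, 0.0, -0.0]
ft_force: [0.3, 0.3, -0.3]
grip_width: 0.615
grasp_force: 31.7
```

```bash
python3 - <<'E'
from h import *
o=manip.get_obs();print(o["grip_width"],o["grasp_force"])
plan((.389,-.306),.01)
p=camera("wrist"); save(p,"w7"); W=cloud(p)
m=(np.hypot(W[...,0]-.387,W[...,1]+.306)<.025)&(W[...,2]>.03)&(W[...,2]<.07); print(m.sum(), W[m].mean(0) if m.any() else 0)
I=p["img"].astype(int); m=(I[...,2]>I[...,0]*1.5)&(W[...,2]>.09)&(p["depth"]>0); Q=W[m]; Q=Q[Q[:,2]>np.percentile(Q[:,2],90)-.005]; print("ring",cv2.minEnclosingCircle((Q[:,:2]*1000).astype(np.float32)))
E
```

```text
0.6153316625714246 31.69418217614293
pos [ 0.3872 -0.3013  0.1213] yaw 12.17 delta [0.005 0.033 0.742 0.   ]
240 [ 0.3887343  -0.30673377  0.04585898]
ring ((388.70025634765625, -294.76812744140625), 57.16374588012695)
```

View pics/w7.png

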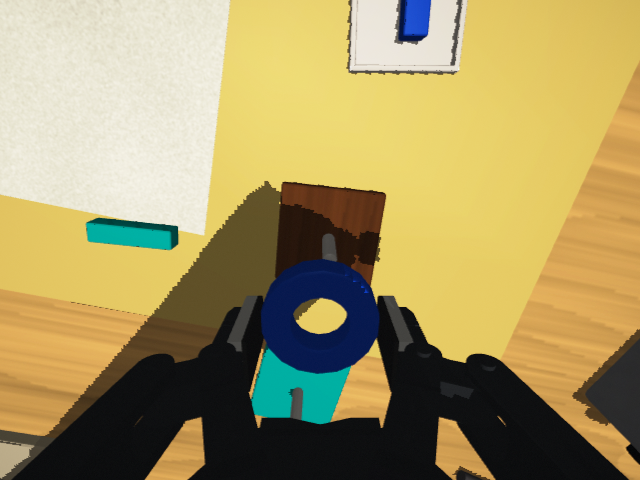

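The real post is at (328,240) and the ring is centred on it within about 5 mm. I'll correct y by 0.035 and lower in two steps.

Request:
carry_out:
  deltas:
    - [0.01,0.03,0,0,-1]
    - [0.01,0.035,0.2,0,-1]
    - [0.01,0.035,0.4,0,-1]
    - [0.01,0.035,0.5,0,-1]
    - [0.01,0.035,0.5,0,-1]

```text
clock: 26.68
position: [0.3883, -0.3077, 0.0459]
ee_rot: [0.995, 0.105, -0.0, -0.001]
ft_force: [0.0, 0.9, -0.6]
grip_width: 0.614
grasp_force: 31.7
```

Request:
carry_out:
  deltas:
    - [0,0,0.1,0,-1]
    - [0,0,0.2,0,-1]
    - [0,0,0.21,0,-1]
    - [0,0,0.21,0,-1]

```text
clock: 27.18
position: [0.3885, -0.3083, 0.0149]
ee_rot: [0.995, 0.104, 0.0, -0.0]
ft_force: [0.3, 0.0, -0.2]
grip_width: 0.611
grasp_force: 31.7
```

No contact force. Releasing and retreating to fetch the small ring.

Request:
carry_out:
  deltas:
    - [0,0,0,0,0.6]
    - [0,0,0,0,0.6]
    - [0,0,0,0,0.6]
    - [0,0,-0.3,0,0.6]
    - [0,0,-0.7,0,0.4]
    - [0,0,-0.7,0,0.3]

```text
clock: 27.92
position: [0.3908, -0.3099, 0.1246]
ee_rot: [0.995, 0.104, 0.003, 0.003]
ft_force: [0.4, 1.0, -0.8]
grip_width: 0.651
grasp_force: 0.0
```

```bash
python3 - <<'E'
from h import *
plan((.4283,.005),.11)
p=camera("wrist"); save(p,"w8")
E
```

```text
pos [ 0.3908 -0.3099  0.1246] yaw 11.98 delta [ 0.68  -2.002  0.097  0.   ]
```

View pics/w8.png

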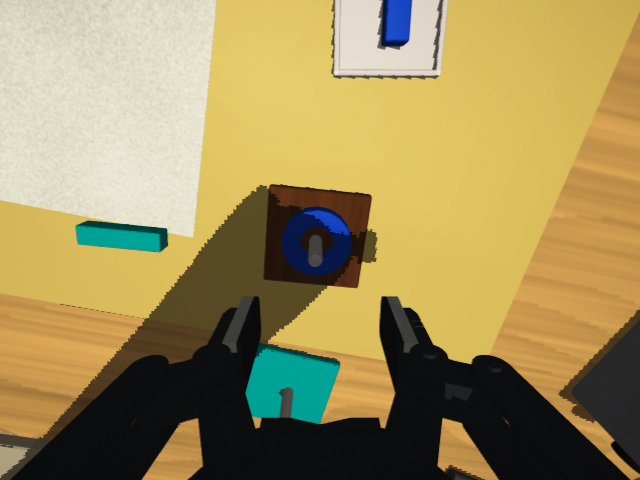

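The large ring lies flat on the wooden foot at (316,240), with the post through its hole. Next is the small ring.

Request:
carry_out:
  deltas:
    - [0.1,-0.35,0,0,0.3]
    - [0.23,-0.67,0.1,0,0.3]
    - [0.23,-0.67,0.1,0,0.3]

```text
clock: 28.35
position: [0.4007, -0.1988, 0.1031]
ee_rot: [0.994, 0.107, -0.001, -0.001]
ft_force: [1.1, -0.3, -0.2]
grip_width: 0.651
grasp_force: 0.0
```

Request:
carry_out:
  deltas:
    - [0.1,-0.35,0,0,0.3]
    - [0.23,-0.67,0,0,0.3]
    - [0.23,-0.67,0,0,0.3]

```text
clock: 28.72
position: [0.4143, -0.0946, 0.1045]
ee_rot: [0.994, 0.107, -0.0, -0.0]
ft_force: [-0.1, -0.8, 0.1]
grip_width: 0.649
grasp_force: 0.0
```

Request:
carry_out:
  deltas:
    - [0.1,-0.35,0,0,0.3]
    - [0.23,-0.67,0,0,0.3]
    - [0.23,-0.67,0,0,0.3]
    - [0.23,-0.67,0,0,0.3]
    - [0.23,-0.67,0,0,0.3]

```text
clock: 29.35
position: [0.4269, 0.0065, 0.1046]
ee_rot: [0.995, 0.103, -0.0, 0.0]
ft_force: [0.2, 0.6, 0.7]
grip_width: 0.649
grasp_force: 0.0
```

```bash
python3 - <<'E'
from h import *
plan((.4283,.005),.002); p=camera("wrist"); blobs(p)
E
```

```text
pos [0.4269 0.0065 0.1046] yaw 11.83 delta [0.007 0.011 0.684 0.   ]
1408 rect [428.3   4.8] [36.8 36.9] 56.7 circ [428.1   4.7] 18.9 ztop 0.0148
```

Request:
carry_out:
  deltas:
    - [0.01,0.01,0.35,0,0.3]
    - [0.01,0.01,0.55,0,0.3]
    - [0.01,0.01,0.66,0,0.3]
    - [0.01,0.01,0.66,0,0.3]
    - [0.01,0.01,0.66,0,0.3]
    - [0.01,0.01,0.66,0,-1]
    - [0.01,0.01,0.66,0,-1]
    - [0.01,0.01,0.66,0,-1]
    - [0.01,0.01,0.66,0,-1]
  force: 30

```text
clock: 30.52
position: [0.4297, 0.0069, 0.0072]
ee_rot: [0.995, 0.104, 0.001, 0.001]
ft_force: [-2.5, -0.7, 10.1]
grip_width: 0.432
grasp_force: 28.8
```

Request:
carry_out:
  deltas:
    - [0,0,-0.2,0,-1]
    - [0,0,-0.5,0,-1]
    - [0,0,-0.8,0,-1]
    - [0,0,-0.8,0,-1]
    - [0,0,-0.8,0,-1]

```text
clock: 31.15
position: [0.4287, 0.0068, 0.1258]
ee_rot: [0.995, 0.104, 0.0, 0.0]
ft_force: [-0.3, -0.4, -0.9]
grip_width: 0.426
grasp_force: 30.0
```

```bash
python3 - <<'E'
from h import *
plan((.3885,-.3065),.125)
p=camera("wrist"); blobs(p,zhi=.2)
p=camera("top"); W=cloud(p); I=p["img"].astype(int)
m=(I[...,2]>I[...,0]*1.4)&(np.hypot(W[...,0]-.387,W[...,1]+.306)<.045); print(cv2.minEnclosingCircle((W[m][:,:2]*1000).astype(np.float32)),np.median(W[m],0))
E
```

```text
pos [0.4287 0.0068 0.1258] yaw 11.97 delta [-0.695  1.988  0.005  0.   ]
3917 rect [426.7   7. ] [37.4 36.5] 11.6 circ [426.2   6.9] 19.6 ztop 0.1331
((389.4941101074219, -309.921142578125), 29.278011322021484) [ 0.38829474 -0.30771467  0.0203777 ]
```

Request:
carry_out:
  deltas:
    - [-0.1,0.35,0,0,-1]
    - [-0.23,0.66,0,0,-1]
    - [-0.23,0.66,0,0,-1]

```text
clock: 31.62
position: [0.4141, -0.1002, 0.1247]
ee_rot: [0.995, 0.102, -0.001, -0.0]
ft_force: [-0.4, 1.2, -0.4]
grip_width: 0.423
grasp_force: 30.1
```

Request:
carry_out:
  deltas:
    - [-0.1,0.35,0,0,-1]
    - [-0.23,0.66,0,0,-1]
    - [-0.23,0.66,0,0,-1]

```text
clock: 32.0
position: [0.4012, -0.2033, 0.1248]
ee_rot: [0.995, 0.102, -0.001, -0.0]
ft_force: [0.4, 0.3, -0.3]
grip_width: 0.424
grasp_force: 30.1
```

Request:
carry_out:
  deltas:
    - [-0.1,0.35,0,0,-1]
    - [-0.23,0.66,0,0,-1]
    - [-0.23,0.66,0,0,-1]
    - [-0.23,0.66,0,0,-1]
    - [-0.23,0.66,0,0,-1]

```text
clock: 32.62
position: [0.39, -0.3032, 0.1257]
ee_rot: [0.994, 0.106, -0.0, -0.0]
ft_force: [0.1, 0.3, 0.4]
grip_width: 0.424
grasp_force: 30.1
```

```bash
python3 - <<'E'
from h import *
o=manip.get_obs();print(o["grip_width"],o["grasp_force"])
plan((.3895,-.3067),.031)
p=camera("wrist"); W=cloud(p)
m=(np.hypot(W[...,0]-.387,W[...,1]+.306)<.015)&(W[...,2]>.035)&(W[...,2]<.07); print(m.sum(), np.median(W[m],0))
E
```

```text
0.42431540162929454 30.14281103387475
pos [ 0.39   -0.3032  0.1257] yaw 12.14 delta [-0.008  0.022  0.631  0.   ]
257 [ 0.38810456 -0.30704463  0.05213169]
```

Request:
carry_out:
  deltas:
    - [0,0.02,0,0,-1]
    - [0,0.025,0.2,0,-1]
    - [0,0.025,0.4,0,-1]
    - [0,0.025,0.4,0,-1]

```text
clock: 33.17
position: [0.3889, -0.3076, 0.0643]
ee_rot: [0.995, 0.105, -0.001, -0.001]
ft_force: [-0.5, 0.7, 0.4]
grip_width: 0.424
grasp_force: 30.2
```

Request:
carry_out:
  deltas:
    - [0,0,0.1,0,-1]
    - [0,0,0.2,0,-1]
    - [0,0,0.23,0,-1]
    - [0,0,0.23,0,-1]

```text
clock: 33.67
position: [0.39, -0.3086, 0.0312]
ee_rot: [0.995, 0.104, -0.0, -0.0]
ft_force: [-0.3, -0.0, 0.5]
grip_width: 0.424
grasp_force: 30.2
```

Request:
carry_out:
  deltas:
    - [0,0,0,0,0.3]
    - [0,0,0,0,0.3]
    - [0,0,0,0,0.3]
    - [0,0,-0.3,0,0.3]
    - [0,0,-0.7,0,0.3]
    - [0.5,-0.8,-0.8,0,0.3]
    - [0.5,-0.8,-0.8,0,0.3]
    - [0.5,-0.8,-0.8,0,0.3]

```text
clock: 34.67
position: [0.4399, -0.172, 0.1523]
ee_rot: [0.994, 0.107, 0.001, 0.0]
ft_force: [-0.7, -1.0, 0.2]
grip_width: 0.65
grasp_force: 0.0
```

Request:
carry_out:
  deltas:
    - [0,-0.6,0,0,0.3]
    - [0,-0.6,0,0,0.3]
    - [0,-0.6,0,0,0.3]

```text
clock: 35.05
position: [0.4195, -0.0866, 0.1516]
ee_rot: [0.994, 0.106, 0.0, 0.0]
ft_force: [0.4, -0.8, 0.3]
grip_width: 0.653
grasp_force: 0.0
```

```bash
python3 - <<'E'
from h import *
p=camera("scene"); W=cloud(p)
a=p["img"][100:320,130:340]; b=p["img"][190:410,300:510]
cv2.imwrite("pics/fin.png",cv2.resize(np.hstack([a,b])[:,:,::-1],(800,419),interpolation=cv2.INTER_CUBIC))
I=p["img"].astype(int); m=(I[...,2]>I[...,0]*1.4)&(np.hypot(W[...,0]-.387,W[...,1]+.306)<.045); print(np.percentile(W[m],[2,50,98],axis=0))
print([(x["conf"],x["position"]) for x in boxes_of("tree",p)[:1]])
E
```

```text
[[ 0.36963627 -0.32913657  0.01006395]
 [ 0.39824064 -0.30090848  0.02383214]
 [ 0.41374493 -0.28047993  0.03889215]]
[(0.7, [0.7868, 0.0464, 0.0092])]
```

View pics/fin.png

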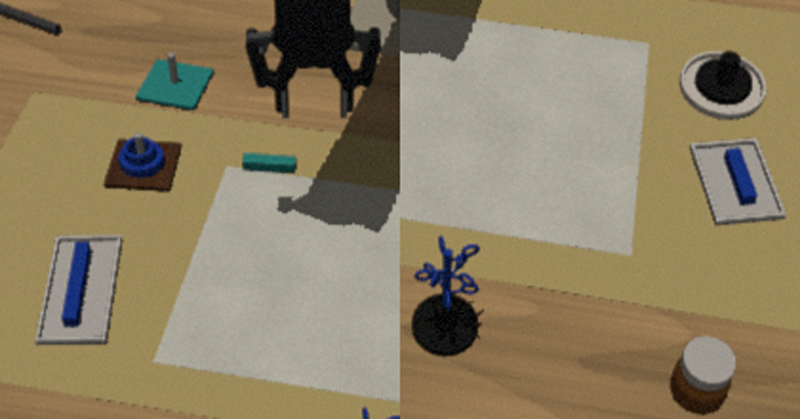

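The final picture shows the rings stacked on the real post, both bars flat in their trays, and the base upright in its dish. The tree and the turquoise parts are untouched. Handing in.

```bash
python3 -c "
from h import *
print(ticket.hand_in())"
```

```text
the job is handed in; nothing more can be done
None
```

I sorted all five parts into their places, let go of them and handed the job in at about 35 s; the final picture shows everything as asked and the tree still standing, but the hand-in returned no verdict.

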